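Spread a snap ring over an axle stub and hold it at the groove

ROBOT

A 6-joint arm with a two-finger parallel gripper is mounted at the origin on the work surface. World frame = base frame: x ahead of the robot, y to its left, z up, the work surface at z = 0. Lengths are in m, angles in rad, forces in N, time in s.
With the tool pointing down it reaches from about 0.3 to 0.825 m from the base axis. Payload 5.4 kg.
Tool frame: the origin (TCP) lies at the very end of the fingers, on their centre line; the grasp point (between the pads) lies 19 mm behind it; z points along the fingers, y is the line along which they close (so a half turn about z gives the same grasp; the last joint's range is limited). The gripper opens to 92 mm and grips with 3 to 60 N. Pads are 20 mm wide; open, the fingers measure 128 mm over their backs; the gripper's body (75 mm by 189 mm) begins 69 mm behind the grasp point.
Start: joints at [-1.36, 0.158, 1.597, -0, 1.386, -0.21], TCP at [0.235, -0.525, 0.215] pointing down, gripper open.
Joint ranges: [-2.91, 2.91], [-0.94, 2.29], [0.18, 2.7], [-1.29, 4.43], [0.17, 2.64], [-3, 3]. Speed limits (rad/s): [2.57, 2.57, 3.14, 3.14, 3.14, 3.14].

INTERFACE

Orientations are given as a rotation vector (axis times angle).
In Python, from bench import robot, get_image, camera_info, job gives the robot as it stands. The module is installed in compiled form; this text tells all that it offers.
- The arm moves only by the shell command python3 -m crank 'ROWS' [OPENING] [FORCE]. ROWS is JSON, a list of rows, each a list of 4 numbers: the shift along the world's x, y, z in m, then the turn about the world's z in rad. A call has 1 to 12 rows; each row is the pose to reach, as a shift and turn from the pose commanded when the call began; what a row does not reach only later rows make up. A row lasts 1/10 s, in which the tool goes at most 50 mm and 8.59 degrees, less where a joint would pass 70% of its speed; a pose out of reach is approached as far as the arm can. A call with a gripper value outside its range is refused whole. OPENING is the opening, from 0 (shut) to 1 (fully open), set as the call begins (- or left out, the last holds). The fingers move at their own pace and stop on an object; FORCE is the grip in N (left out, the last holds). Time passes only in rows, so rows that repeat a pose let the fingers close. It gives the time, the measured TCP pose, the force, the opening and the grip force at its end, in the units of the state.
- robot.sense(): the state, without advancing time (a new reading comes with each control period).
- get_image(name): name is "scene" or "top" or "wrist"; returns (picture, depth): 400x640x3 uint8, red, green, blue; 400x640 float32, m along the optical axis (not along the pixel's ray), 0 where there is no reading.
- camera_info(name): a dict with "mtx" (3x3 intrinsics, pixels), "extrinsics" (4x4, takes a point from camera to world coordinates); the wrist camera has in their place "tool_from_camera" (4x4, takes a point from camera to tool coordinates, whose origin is the TCP and whose axes are the flange's). Camera axes: x right, y down, z forward; pixel columns grow to the right and rows downward; lengths in m; the calibration is good to about 2 mm. The wrist camera is an equidistant fisheye: a pixel r from the principal point sees the ray r / f radians off the axis. A picture is of the moment at which its call begins: read the wrist's pose just before it. camera_info takes no time and is no camera call.
- job.hand_in(): hands the job in; it is judged then, once.
The state is a dict: "time_s": time; "joint_positions": joint angles; "joint_vel": joint speeds; "joint_torque": joint torques, N m; "ee_pos": TCP position; "ee_rot": TCP orientation; "wrist_force": force on the tool from outside, world axes, zero at the start; "torque": the same for the moment, N m; "opening": finger opening in m; "grasp_force": force on a finger pad.
Only numpy, scipy, OpenCV 4.12 (cv2) and the standard library are available. Lean on these libraries where they do the work, as an engineer would, in place of code of your own. Each camera call takes 0.05 s, during which the arm holds its last target. There are 200 camera calls.

TASK

Take the snap-ring pliers out of their stand, lower their tips into the gap of the snap ring on the wooden block, and squeeze the handles up to the stop so that the ring is spread open. Carry the ring on the tips over the end of the axle stub and slide it down, without forcing it, until it is level with the groove, centred around the shaft; touch the ring only with the pliers and leave the jar, the socket and the screwdriver alone. Finish while holding it there: the pliers stay in the gripper, squeezed, with the ring spread at the groove, not released into it.

Things in the scene. Friction and masses are not known exactly. Their poses are not given: they have to be found in the camera images.
- pliers: Snap-ring pliers (180 g, steel, black grips) standing tips down in the stand, handles up. Origin: centre of the flat pivot plate (44 x 42 x 8 mm in x, y, z). z points up to the handles; handles and tips open and close along y. Grips: 16 mm wide in x, 10 mm thick, 45 to 103 mm above the origin. Squeezing the handles moves the tips apart.
- handles (a point): Point midway between the two grips, 72 mm above the pliers' origin: grip here, along the pliers' y. Over the outer faces: 68 mm at rest (0.09 rad splay each: 72 mm wide 20 mm higher up, where the fingers touch first), 43 mm at the stop. A spring keeps them apart: 6 N each to start, 8 N at the stop, 19 N with the ring on. Closed to about 68 mm, the fingers hold the pliers with the tips little opened (14 mm).
- tips (a point): Point midway between the two tips, 72 mm below the pliers' origin, axes as the pliers'. Each tip is a flat upright serrated blade, 14 mm wide in x, 3 mm thick, reaching 8 mm above and 8 mm below this point. Over the outer faces, at this height: 9 mm at rest (6 mm at the lower end), 35 mm at the stop.
- plier_arm_l (a joint): Angle of each pliers lever (both move alike): 0 at rest (tips together), 0.185 rad at the stop (tips fully apart).
- stand: Fixed pliers stand: base plate 90 x 100 mm; two grey walls, 14 mm thick in x, 70 mm long in y, tops 95 mm above the table, 22 mm apart in x. The pliers' pivot plate rests on the walls, the jaws hang between them; lift the pliers straight up by 85 mm or more to clear it. Origin: underside centre, on the table.
- ring: Steel C-shaped snap ring, 56 g, 6 mm thick, flat on the wooden block. Origin: centre of its hole, mid-thickness; z up is its axis; gap on the +x side. 58 mm across, plus two lugs (20 x 14 mm, from x = 17 to 37 mm) beside the gap. Relaxed, it cannot pass the shaft; spread to the pliers' stop, its hole is 45 mm across. Its spring (11 N on each blade) clamps it on the tips, so it lifts with them.
- gap (a point): Middle of the ring's gap between the lugs, 30 mm from the ring's centre along its x, mid-thickness, axes as the ring's. The pliers' tips point belongs here, the pliers' y along the ring's y. Relaxed, the gap is 18 mm wide here (16 mm at the outer end, 21 mm at the inner); spread, 35 mm, with the lugs' faces flat on the blades.
- ring_arm_l (a joint): How far each arm of the ring is spread (both alike): 0 relaxed, about 0.15 rad with the pliers at their stop; springs back when let go. Below about 0.1 the ring cannot pass the shaft.
- block: Fixed wooden block, 80 mm in x (from -36 to 44 mm), 80 mm in y, 30 mm high; the ring lies on it. A slot 37 mm wide in y, from x = 14 mm out to the +x side and down to the table, lies under the ring's gap, so the tips may reach below the ring. Origin: on the table, below the middle of the ring's hole.
- stub: Fixed upright axle stub on a steel plate 110 x 110 x 12 mm: foot collar 64 mm, then 54 mm across, up to 30 mm above the table; shaft 40 mm in diameter up to 85 mm; taper to 29 mm diameter, ending at 93 mm. Origin: underside centre, on its axis.
- groove (a point): Middle of the groove, on the stub's axis (z up along it), 55 mm above the table. The groove is 34 mm in diameter and 12 mm wide: 6 mm above and below this point.
- grease_jar: Bystander: grey jar, 56 mm diameter, 60 mm high, upright. Origin: underside centre.
- socket: Bystander: steel socket, 34 mm diameter, 48 mm high, upright. Origin: underside centre.
- screwdriver: Bystander: screwdriver with black handle, 170 mm long, lying along its x. Origin: on the underside.
Mind the look-alikes: they are no part of the job. Leave any red look-alike of the pliers alone.

How it is judged:
By the outcome, as a careful person would: the job done as asked, in the order asked, and still so for the second after the job is handed in, while the arm keeps its last pose, push and grip.
It also fails if it takes over 54 s, if anything falls off the work surface, if the arm or the gripper's body presses on something with over 40 N, if the wrist force passes 120 N, or if a joint passes its speed limit or range.

## Working session

There is one attempt and no reset: what is moved stays moved. The work goes in short steps, Python scripts to look and compute and a shell command to move; the robot and the scene stay as the last step left them, time stands still between calls to the robot, and variables do not carry over. Pictures are saved under pics/ and viewed, at most 10 in all, crops included, and the job is handed in when it is done.

```bash
mkdir -p pics; cat > h.py <<'E'
import numpy as np,cv2
from bench import robot,get_image,camera_info
from scipy.spatial.transform import Rotation as R
def cloud(n):
    p=robot.sense()
    im,d=get_image(n);ci=camera_info(n);K=np.array(ci['mtx'])
    v,u=np.mgrid[0:400,0:640]
    x=(u-K[0,2])/K[0,0];y=(v-K[1,2])/K[1,1]
    if n=='wrist':
        r=np.hypot(x,y);s=np.where(r>1e-6,np.tan(np.minimum(r,1.5))/np.maximum(r,1e-6),1);x=x*s;y=y*s
        T=np.eye(4);T[:3,:3]=R.from_rotvec(p['ee_rot']).as_matrix();T[:3,3]=p['ee_pos'];T=T@np.array(ci['tool_from_camera'])
    else: T=np.array(ci['extrinsics'])
    P=np.stack([x*d,y*d,d],-1)@T[:3,:3].T+T[:3,3]
    P[d<=0]=np.nan
    return im,P
def save(n,im,f=1):
    cv2.imwrite('pics/'+n+'.png',cv2.resize(im[...,::-1],None,fx=f,fy=f))
E
python3 - <<'E'
from h import *
for n in['scene','top']:
    im,P=cloud(n);np.savez('/tmp/'+n,im=im,P=P);save(n+'0',im,1.25)
    print(n,np.array(camera_info(n)['extrinsics']).round(3).tolist())
print(robot.sense())
print(camera_info('wrist'))
E
```

```text
scene [[-0.467, 0.541, -0.699, 1.237], [0.884, 0.288, -0.368, 0.333], [0.003, -0.79, -0.613, 0.672], [0.0, 0.0, 0.0, 1.0]]
top [[-0.023, -0.987, 0.162, 0.443], [-1.0, 0.021, -0.013, 0.03], [0.009, -0.162, -0.987, 1.009], [0.0, 0.0, 0.0, 1.0]]
{'time_s': 0.1, 'joint_positions': array([-1.36008904e+00,  1.58993281e-01,  1.59806010e+00,  7.04067900e-06,
        1.38618622e+00, -2.10079162e-01]), 'joint_vel': array([-0.00061654, -0.00189572, -0.00337752, -0.00038542, -0.00201102,
       -0.00151633]), 'joint_torque': array([-7.93689287e-04, -3.86505103e+01, -3.22958851e+01,  7.02554011e-02,
        3.39483528e-02, -4.90437685e-05]), 'ee_pos': array([ 0.23475285, -0.52430221,  0.21373644]), 'ee_rot': array([-3.07070678e+00, -6.55758304e-01, -1.00521191e-05]), 'wrist_force': array([0.14403845, 0.27641959, 0.0998587 ]), 'torque': array([ 0.00849607,  0.02587525, -0.08850695]), 'grasp_force': 0.0, 'opening': 0.09189098853581272}
{'mtx': array([[309.70691629,   0.        , 323.52238806],
       [  0.        , 309.70691629, 203.0096738 ],
       [  0.        ,   0.        ,   1.        ]]), 'tool_from_camera': array([[-1.67706794e-05, -9.65042334e-01, -2.62094054e-01,
         7.35946193e-02],
       [ 9.99999766e-01, -1.95554793e-04,  6.56054480e-04,
        -9.16760048e-05],
       [-6.84374095e-04, -2.62093981e-01,  9.65042111e-01,
        -1.69112390e-01],
       [ 0.00000000e+00,  0.00000000e+00,  0.00000000e+00,
         1.00000000e+00]])}
```

View pics/scene0.png

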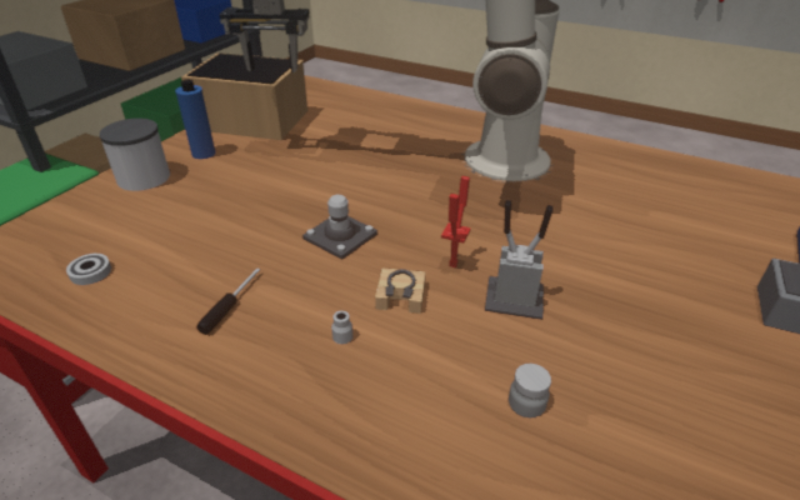

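View pics/top0.png

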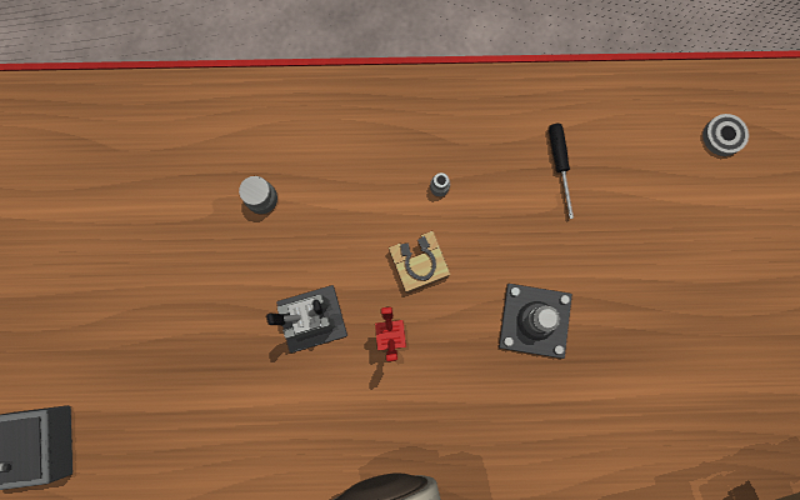

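The scene view shows the black-gripped pliers in their stand (~(520,260)), the red look-alike beside them, the ring on its block (400,283) and the stub (340,225). In the top view (1.25x) the pliers are at (305,315), the ring at (420,262) with its gap facing up (+x), the stub at (540,320) and the red pliers at (390,333).

```bash
python3 - <<'E'
from h import *
D={n:np.load(f'/tmp/{n}.npz') for n in['scene','top']}
def sel(n,c,r,z0,z1,f=None):
    P=D[n]['P'];im=D[n]['im'].astype(int)
    m=(np.hypot(P[...,0]-c[0],P[...,1]-c[1])<r)&(P[...,2]>z0)&(P[...,2]<z1)
    if f is not None:m&=f(im)
    return P[m]
def rect(q,tag):
    if len(q)<5: print(tag,len(q));return
    c,s,a=cv2.minAreaRect((q[:,:2]*1000).astype(np.float32));print(tag,len(q),np.round(c,1),np.round(s,1),round(a,1),'med',np.median(q,0).round(4))
P=D['top']['P']
px=lambda u,v:P[int(v/1.25),int(u/1.25)]
cs={k:px(*v) for k,v in dict(pl=(305,315),blk=(425,275),stub=(545,318),red=(390,333),jar=(257,190),sock=(440,180),drv=(560,150)).items()}
for k,v in cs.items():print(k,v.round(3))
dark=lambda im:im.max(-1)<60
sat=lambda im:(im.max(-1)-im.min(-1))
notred=lambda im:~((im[...,0]>100)&(im[...,1]<60))
for n in D:
    print(n)
    rect(sel(n,cs['pl'],.08,.003,.02,lambda i:sat(i)<30),'standbase')
    rect(sel(n,cs['pl'],.08,.09,.099,notred),'walls')
    rect(sel(n,cs['pl'],.08,.0995,.108,notred),'plate')
    g=sel(n,cs['pl'],.09,.15,.23,lambda i:notred(i)&(i.max(-1)<80));
    if len(g)>10:
        _,lab,ce=cv2.kmeans(g.astype(np.float32),2,None,(3,50,1e-5),5,cv2.KMEANS_PP_CENTERS);print('grips',len(g),ce.round(4),ce.mean(0).round(4),g[:,2].max(), np.degrees(np.arctan2(*(ce[1]-ce[0])[[1,0]])))
        for k in 0,1:rect(g[(lab.ravel()==k)&(g[:,2]>.19)],'griptop')
    rect(sel(n,cs['blk'],.07,.024,.033,lambda i:sat(i)>=40),'block')
    q=sel(n,cs['blk'],.07,.028,.045,lambda i:sat(i)<40);rect(q,'ring')
    rect(sel(n,cs['stub'],.09,.006,.018),'stubplate')
    rect(sel(n,cs['stub'],.06,.0905,.1),'stubtop');rect(sel(n,cs['stub'],.06,.05,.1),'shaft')
    rect(sel(n,cs['red'],.06,.03,.3,lambda i:~notred(i)),'red')
    print(sel(n,cs['red'],.06,.03,.3,lambda i:~notred(i)).max(0))
E
```

```text
pl [0.492 0.175 0.104]
blk [ 0.557 -0.011  0.035]
stub [ 0.481 -0.191  0.095]
red [0.463 0.047 0.085]
jar [0.701 0.264 0.059]
sock [ 0.715 -0.04   0.047]
drv [ 0.772 -0.252  0.023]
scene
standbase 710 [493.8 183.3] [88.4 98.9] 14.4 med [0.5168 0.1875 0.0082]
walls 256 [492.2 183.2] [52.2 69.7] 16.2 med [0.5072 0.1945 0.0946]
plate 226 [491.1 178.8] [46.4 41.4] 17.1 med [0.4983 0.1796 0.1031]
grips 221 [[0.5043 0.1506 0.1798]
 [0.4882 0.2087 0.1783]] [0.4963 0.1796 0.179 ] 0.20024105345282772 105.56917
griptop 38 [501.2 149. ] [13.2 10.4] 20.3 med [0.5032 0.1492 0.1976]
griptop 34 [483.6 209.7] [16.9  8.3] 15.3 med [0.4874 0.21   0.1966]
block 509 [5.812e+02 5.000e-01] [82.4 80. ] 19.9 med [ 0.5775 -0.0011  0.0301]
ring 225 [5.821e+02 4.000e-01] [71.7 48.9] 18.3 med [ 0.5927 -0.002   0.0356]
stubplate 743 [ 479.6 -192.4] [111.5 112.9] 79.7 med [ 0.5039 -0.1724  0.0121]
stubtop 79 [ 478.8 -190.9] [31.4 28.4] 7.9 med [ 0.4823 -0.1901  0.0933]
shaft 303 [ 482.8 -190.7] [35.1 38.3] 30.3 med [ 0.4911 -0.1853  0.0801]
red 525 [462.4  51.3] [70.2 42.4] 1.3 med [0.4689 0.0512 0.1282]
[0.49755
[... 256 characters left out ...]
37 0.2041 0.1825]
 [0.4987 0.1451 0.1917]] [0.4912 0.1746 0.1871] 0.20226882040972805 -75.7189
griptop 56 [483.7 207.3] [15.9  8.6] 18.6 med [0.4832 0.2069 0.1978]
griptop 50 [500.2 145.2] [15.4  8.6] 10.7 med [0.5002 0.1449 0.1978]
block 899 [582.1  -2.1] [78.7 79.7] 20.0 med [ 0.5748 -0.0053  0.0294]
ring 334 [582.6  -3.5] [78.9 62.7] 2.5 med [ 0.5907 -0.0049  0.0353]
stubplate 1889 [ 472.4 -196.1] [115.7 125.4] 79.6 med [ 0.4771 -0.1897  0.0118]
stubtop 197 [ 479.3 -194.4] [29.7 31.7] 41.2 med [ 0.4792 -0.1945  0.0926]
shaft 389 [ 479.6 -194. ] [38.4 38.5] 89.8 med [ 0.4794 -0.1905  0.0905]
red 414 [460.6  47.8] [74.1 43.4] 5.1 med [0.4562 0.0478 0.0851]
[0.49787101 0.07032227 0.18341596]
```

```bash
python3 -m crank '[[0,0,0.1,0],[0.1,0.2,0.1,-0.147],[0.256,0.703,0.1,-0.147],[0.256,0.703,0.1,-0.147],[0.256,0.703,0.1,-0.147],[0.256,0.703,0.1,-0.147],[0.256,0.703,0.1,-0.147],[0.256,0.703,0.1,-0.147],[0.256,0.703,0.1,-0.147],[0.256,0.703,0.1,-0.147],[0.256,0.703,0.1,-0.147],[0.256,0.703,0.1,-0.147]]' 1 20
```

```text
time_s: 1.3
ee_pos: [0.4238, -0.0086, 0.3034]
ee_rot: [3.112, 0.429, 0.0]
wrist_force: [0.5, -0.5, 0.1]
opening: 0.0919
grasp_force: 0.0
```

```bash
python3 -m crank '[[0.067,0.186,0.01,0],[0.067,0.186,0.01,0],[0.067,0.186,0.01,0],[0.067,0.186,0.01,0],[0.067,0.186,0.01,0],[0.067,0.186,0.01,0],[0.067,0.186,0.01,0],[0.067,0.186,0.01,0]]'; cat > m.py <<'E'
from h import *
def pose():
    s=robot.sense();Rm=R.from_rotvec(s['ee_rot']).as_matrix();print('tcp',s['ee_pos'].round(4),'yaw',np.degrees(np.arctan2(Rm[1,0],Rm[0,0])).round(2),'tilt',Rm[:,2].round(4));return s
def rect(q,tag):
    if len(q)<5: print(tag,len(q));return
    c,s,a=cv2.minAreaRect((q[:,:2]*1000).astype(np.float32));print(tag,len(q),np.round(c,1),np.round(s,1),round(a,1),'med',np.median(q,0).round(4))
E
python3 - <<'E'
from m import *
pose();im,P=cloud('wrist');save('w1',im,1.25);np.savez('/tmp/w1',im=im,P=P)
c=(.492,.178)
i=im.astype(int);sat=i.max(-1)-i.min(-1)
def S(r,z0,z1,f):
    m=(np.hypot(P[...,0]-c[0],P[...,1]-c[1])<r)&(P[...,2]>z0)&(P[...,2]<z1)&f;return P[m]
rect(S(.09,.003,.02,sat<30),'base');rect(S(.08,.088,.099,sat<30),'walls');rect(S(.05,.0995,.107,sat<40),'plate')
g=S(.07,.15,.22,i.max(-1)<90)
for z0 in(.15,.185,.195):
  q=g[g[:,2]>z0]
  rect(q[q[:,1]>.178],'gL');rect(q[q[:,1]<.178],'gR')
E
```

```text
time_s: 2.1
ee_pos: [0.4906, 0.174, 0.3135]
ee_rot: [3.112, 0.426, 0.0]
wrist_force: [-0.1, 0.1, -0.3]
opening: 0.0918
grasp_force: 0.0
tcp [0.4906 0.174  0.3135] yaw 15.57 tilt [ 1.e-04 -2.e-04 -1.e+00]
base 1303 [500.7 183.4] [70.8 98.6] 15.5 med [0.5198 0.1895 0.007 ]
walls 426 [492.1 181.4] [49.8 68.6] 15.5 med [0.5096 0.1935 0.094 ]
plate 1024 [491.9 177.4] [44.  42.7] 14.9 med [0.4946 0.1776 0.1022]
gL 329 [484.8 206.4] [16.2 13.7] 19.1 med [0.4871 0.2064 0.1919]
gR 307 [500.5 149. ] [15.6 13.1] 15.3 med [0.5025 0.1501 0.1916]
gL 205 [484.3 207.7] [16.2 10.5] 14.8 med [0.4852 0.2077 0.1974]
gR 192 [500.9 147.5] [15.5 10. ] 16.3 med [0.5014 0.1479 0.1974]
gL 150 [483.5 208.5] [15.   8.6] 14.8 med [0.484  0.2084 0.1978]
gR 137 [500.7 146.6] [14.7  8.5] 14.0 med [0.5011 0.1467 0.1979]
```

View pics/w1.png

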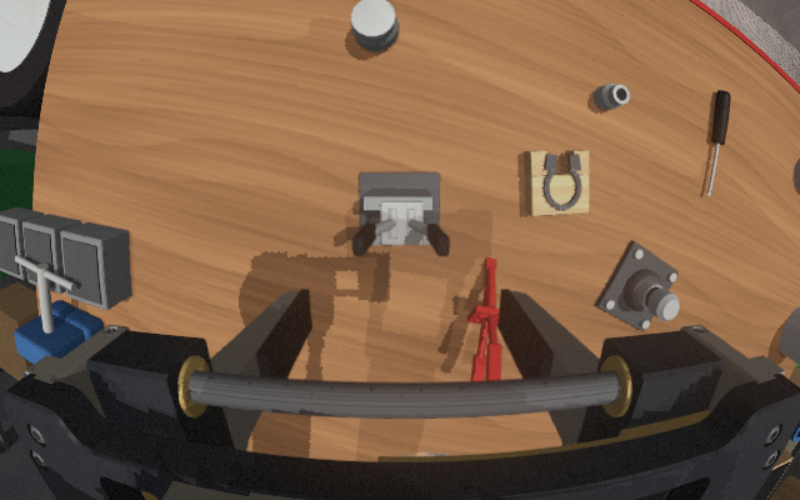

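The wrist view shows the gripper aligned with the pliers (grips at about (372,240) and (435,240)) and offset by 3–4 mm. I'll descend.

```bash
python3 -m crank '[[0.0014,0.0035,-0.04,0],[0.0014,0.0035,-0.08,0],[0.0014,0.0035,-0.12,0],[0.0014,0.0035,-0.145,0],[0.0014,0.0035,-0.161,0],[0.0014,0.0035,-0.161,0],[0.0014,0.0035,-0.161,0]]' && python3 -m crank '[[0,0,0,0],[0,0,0,0],[0,0,0,0],[0,0,0,0],[0,0,0,0],[0,0,0,0],[0,0,0,0],[0,0,0,0]]' 0.76 20
```

```text
time_s: 2.85
ee_pos: [0.4925, 0.1781, 0.1531]
ee_rot: [3.112, 0.427, 0.001]
wrist_force: [0.2, -0.4, -0.0]
opening: 0.0917
grasp_force: 0.0
time_s: 3.65
ee_pos: [0.4934, 0.1786, 0.1543]
ee_rot: [3.111, 0.429, 0.005]
wrist_force: [-0.3, -1.3, 5.5]
opening: 0.0703
grasp_force: 5.0
```

```bash
python3 -m crank '[[0,0,0,0],[0,0,0,0],[0,0,0,0],[0,0,0.005,0],[0,0,0.015,0],[0,0,0.03,0],[0,0,0.05,0],[0,0,0.075,0],[0,0,0.1,0],[0,0,0.11,0],[0,0,0.11,0]]' 0.74 25
python3 - <<'E'
from m import *
s=pose();im,P=cloud('scene');save('s2',im[60:320,260:580],2.4);np.savez('/tmp/s2',im=im,P=P)
im,P=cloud('wrist');np.savez('/tmp/w2',im=im,P=P)
i=im.astype(int);sat=i.max(-1)-i.min(-1)
m=(np.hypot(P[...,0]-.492,P[...,1]-.178)<.08)&(sat<40)
o=s['ee_pos'];z0=o[2]+.019-.072
for a,b in((-.006,.012),(.04,.11)):
    q=P[m&(P[...,2]>z0+a)&(P[...,2]<z0+b)];rect(q,(a,b))
E
```

```text
time_s: 4.75
ee_pos: [0.493, 0.1789, 0.2642]
ee_rot: [-3.112, -0.429, -0.005]
wrist_force: [0.2, 0.5, -2.3]
opening: 0.0681
grasp_force: 4.2
tcp [0.493  0.1789 0.2642] yaw 15.7 tilt [ 3.4e-03  5.0e-04 -1.0e+00]
(-0.006, 0.012) 2660 [491.3 178.1] [44.4 41.5] 14.7 med [0.4958 0.1783 0.2101]
(0.04, 0.11) 6807 [492.6 179. ] [ 22.2 101.3] 15.7 med [0.4927 0.1974 0.2997]
```

View pics/s2.png

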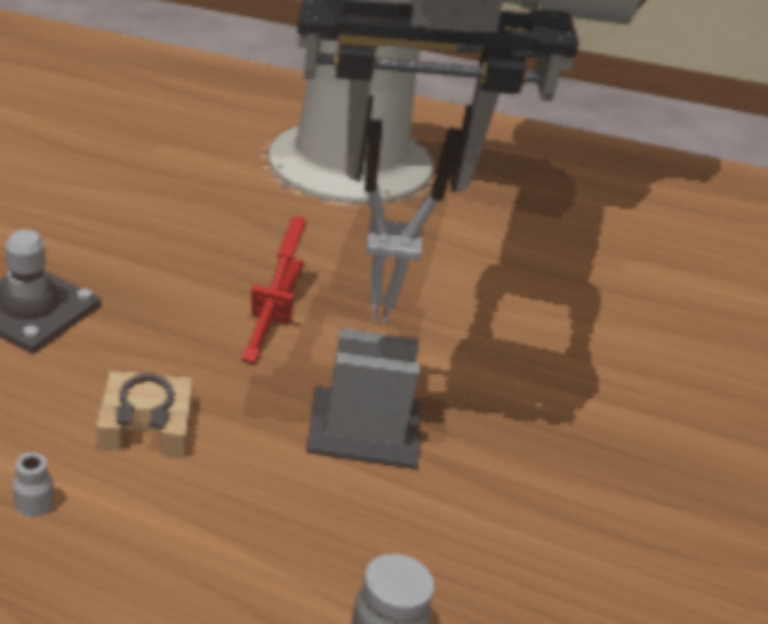

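The pliers hang upright from the fingers (tips at about (385,318) in the crop), clear of the stand. Next I'll check their pose in the hand.

```bash
cat >> m.py <<'E'
def plate(P,im,s,zo=-.053,dbg=1):
    """plate top centre & normal, in tool-yaw frame relative to TCP"""
    Rm=R.from_rotvec(s['ee_rot']).as_matrix();y=np.arctan2(Rm[1,0],Rm[0,0])
    Rz=R.from_euler('z',y).as_matrix()
    Q=(P-s['ee_pos'])@Rz   # x: tool x, y: -tool y, z up
    i=im.astype(int);sat=i.max(-1)-i.min(-1)
    m=(abs(Q[...,0])<.03)&(abs(Q[...,1])<.027)&(abs(Q[...,2]-zo)<.006)&(sat<40)
    q=Q[m]
    for _ in range(4):
        A=np.c_[q[:,:2],np.ones(len(q))];k=np.linalg.lstsq(A,q[:,2],rcond=None)[0];e=q[:,2]-A@k;q=q[abs(e)<max(.0008,2*e.std())]
    c,sz,a=cv2.minAreaRect((q[:,:2]*1000).astype(np.float32))
    n=np.array([-k[0],-k[1],1]);n/=np.linalg.norm(n)
    top=np.array([c[0]/1e3,c[1]/1e3,k@[c[0]/1e3,c[1]/1e3,1]])
    tips=top-.076*n
    print('plate',(top*1e3).round(1),np.round(sz,1),round(a,2),'n',n.round(4),'std',e.std().round(5),'tips rel',(tips*1e3).round(1),'tips world',(Rz@tips+s['ee_pos']).round(4))
    return Q,Rz
E
python3 - <<'E'
from m import *
s=pose()
d=np.load('/tmp/w2.npz');Q,Rz=plate(d['P'],d['im'],s)
d=np.load('/tmp/s2.npz');Q,Rz=plate(d['P'],d['im'],s)
m=(abs(Q[...,0])<.04)&(abs(Q[...,1])<.04)&(Q[...,2]<-.115)&(Q[...,2]>-.15)
i=d['im'].astype(int);m&=(i.max(-1)-i.min(-1)<40)
q=Q[m];print(len(q),(np.c_[np.median(q,0),q.min(0),q.max(0)]*1e3).round(1))
# before-lift comparison of tilt
d=np.load('/tmp/w1.npz')
E
```

```text
tcp [0.4916 0.1787 0.2613] yaw 15.69 tilt [-1.6e-03 -2.0e-04 -1.0e+00]
plate [ -0.7  -0.5 -51.2] [41.3 43.7] 89.12 n [0.0054 0.0055 1.    ] std 0.00075 tips rel [  -1.1   -0.9 -127.2] tips world [0.4908 0.1775 0.1341]
plate [  0.8   0.9 -48.8] [47.4 40.6] 0.7 n [0.0322 0.0045 0.9995] std 0.0011 tips rel [  -1.7    0.6 -124.7] tips world [0.4898 0.1788 0.1366]
28 [[   3.6   -7.8    7.9]
 [   4.1   -7.8    8.6]
 [-121.7 -132.  -115.5]]
```

```bash
python3 -m crank '[[0.01,-0.03,0,0.075],[0.03,-0.07,0,0.075],[0.04,-0.11,-0.01,0.075],[0.05,-0.15,-0.02,0.075],[0.056,-0.18,-0.035,0.075],[0.058,-0.19,-0.04,0.075],[0.058,-0.191,-0.04,0.075],[0.058,-0.191,-0.04,0.075],[0.058,-0.191,-0.04,0.075],[0.058,-0.191,-0.04,0.075]]'
python3 - <<'E'
from m import *
s=pose();im,P=cloud('wrist');np.savez('/tmp/w3',im=im,P=P);save('w3',im,1.25)
plate(P,im,s,-.051)
i=im.astype(int);sat=i.max(-1)-i.min(-1)
near=(np.hypot(P[...,0]-.582,P[...,1])<.075)
rect(P[near&(sat>=40)&(P[...,2]>.023)&(P[...,2]<.033)],'block')
q=P[near&(sat<40)&(P[...,2]>.030)&(P[...,2]<.042)]
rect(q,'ring');np.save('/tmp/ringpts',q)
print(robot.sense()['wrist_force'])
E
```

```text
time_s: 5.85
ee_pos: [0.5503, -0.0111, 0.2231]
ee_rot: [3.093, 0.548, 0.002]
wrist_force: [-0.6, -0.4, -1.7]
opening: 0.0684
grasp_force: 4.2
tcp [ 0.5503 -0.0111  0.2231] yaw 20.08 tilt [ 0.0011 -0.     -1.    ]
plate [  0.3   2.4 -54.6] [44.1 42.1] 0.02 n [-0.011  -0.0235  0.9997] std 0.00072 tips rel [   1.1    4.2 -130.6] tips world [ 0.55   -0.0067  0.0925]
block 3006 [582.1  -1.5] [79.6 80.3] 20.1 med [ 0.5771 -0.0046  0.029 ]
ring 957 [583.9  -1.8] [70.  50.3] 18.3 med [ 0.5926 -0.0048  0.035 ]
[-0.68948778 -0.82352242 -1.74542858]
```

View pics/w3.png

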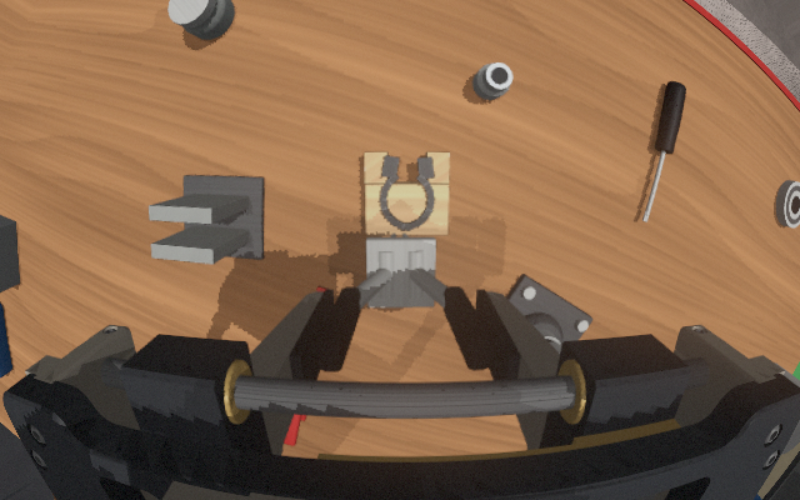

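The ring is in view on its block, with the lugs at about (390,165) and (425,165). The pliers' plate is at (401,270), about 2 mm off the finger centre line. I'll re-measure now that the arm has settled and fit the ring.

```bash
python3 - <<'E'
from m import *
from scipy.optimize import least_squares
import time
for k in range(2):
    s=pose();im,P=cloud('wrist');Q,Rz=plate(P,im,s,-.052)
np.savez('/tmp/w4',im=im,P=P)
i=im.astype(int);sat=i.max(-1)-i.min(-1)
near=(np.hypot(P[...,0]-.582,P[...,1])<.075)
b=P[near&(sat>=40)&(P[...,2]>.023)&(P[...,2]<.033)];rect(b,'block')
q=P[near&(sat<40)&(P[...,2]>.0325)&(P[...,2]<.042)]
th=np.radians(20.1);U=np.array([[np.cos(th),np.sin(th)],[-np.sin(th),np.cos(th)]])
c=np.array([.5821,-.0015])-.004*U[0]
l=(q[:,:2]-c)@U.T*1e3
print('block origin guess',c)
for a in range(-32,40,4):
    t=l[(l[:,0]>=a)&(l[:,0]<a+4)];L=t[t[:,1]>2][:,1];Rr=t[t[:,1]<-2][:,1]
    if len(L)>2 and len(Rr)>2:print(a,len(t),'L',L.min().round(1),L.max().round(1),'R',Rr.min().round(1),Rr.max().round(1),'gapmid',((L.min()+Rr.max())/2).round(2),'outmid',((L.max()+Rr.min())/2).round(2))
    elif len(t):print(a,len(t),t[:,1].min(),t[:,1].max())
print('x',l[:,0].min(),l[:,0].max(),'ring z',np.median(q[:,2]),'block z',np.median(b[:,2]))
r=l[(l[:,0]<12)]
f=least_squares(lambda p:np.hypot(r[:,0]-p[0],r[:,1]-p[1])-p[2],[0,0,25],loss='soft_l1');print('circle',f.x)
E
```

```text
tcp [ 0.5504 -0.0112  0.2231] yaw 20.07 tilt [ 1.1e-03 -1.0e-04 -1.0e+00]
plate [ -0.1   2.3 -54.6] [43.6 42. ] 0.49 n [-0.0043 -0.0235  0.9997] std 0.00075 tips rel [   0.3    4.1 -130.6] tips world [ 0.5492 -0.0073  0.0925]
tcp [ 0.5503 -0.0114  0.2229] yaw 20.06 tilt [ 8.e-04 -1.e-04 -1.e+00]
plate [ -0.3   2.3 -54.6] [44. 42.] 0.69 n [-0.0017 -0.0236  0.9997] std 0.00076 tips rel [  -0.2    4.1 -130.6] tips world [ 0.5487 -0.0077  0.0924]
block 2954 [582.6  -1.4] [78.1 80.3] 20.1 med [ 0.5774 -0.0045  0.0289]
block origin guess [ 0.57834362 -0.00287464]
-32 8 -2.70057718464247 5.520897931116522
-28 50 L 3.2 11.4 R -12.1 -2.7 gapmid 0.23 outmid -0.35
-24 65 L 3.2 16.1 R -15.6 -2.7 gapmid 0.23 outmid 0.23
-20 61 L 9.0 19.5 R -20.2 -9.7 gapmid -0.34 outmid -0.36
-16 37 L 13.7 20.7 R -22.4 -15.5 gapmid -0.9 outmid -0.89
-12 38 L 15.9 24.1 R -23.7 -16.6 gapmid -0.35 outmid 0.22
-8 39 L 18.3 24.1 R -24.9 -18.9 gapmid -0.32 outmid -0.43
-4 33 L 19.3 25.1 R -24.7 -18.9 gapmid 0.17 outmid 0.2
0 40 L 19.3 24.1 R -24.7 -18.9 gapmid 0.2 outmid -0.32
4 32 L 18.2 22.8 R -24.6 -18.8 gapmid -0.34 outmid -0.91
8 37 L 15.8 22.8 R -23.5 -17.7 gapmid -0.95 outmid -0.39
12 44 L 13.5 21.5 R -22.3 -14.1 gapmid -0.32 outmid -0.36
16 44 L 8.9 19.2 R -19.9 -10.7 gapmid -0.91 outmid -0.35
20 91 L 7.7 22.6 R -24.5 -9.5 gapmid -0.93 outmid -0.95
24 72 L 8.8 22.6 R -24.5 -11.7 gapmid -1.45 outmid -0.93
28 96 L 8.8 21.4 R -24.4 -10.6 gapmid -0.92 outmid -1.48
32 70 L 7.6 21.5 R -23.2 -10.6 gapmid -1.5 outmid -0.88
36 83 L 7.6 20.2 R -22.1 -10.6 gapmid -1.49 outmid -0.94
x -28.18911380233217 40.95412885075508 ring z 0.034960024668111045 block z 0.028938310242608734
circle [-2.17761863 -0.24584405 22.45175531]
```

```bash
python3 -m crank '[[0.005,0.001,0,-0.01],[0.015,0.004,0,-0.02],[0.027,0.006,0,-0.03],[0.039,0.009,0,-0.03],[0.05,0.012,-0.003,-0.03],[0.056,0.0135,-0.008,-0.03],[0.058,0.0139,-0.015,-0.03],[0.058,0.0139,-0.022,-0.03],[0.058,0.0139,-0.028,-0.03],[0.058,0.0139,-0.03,-0.03],[0.058,0.0139,-0.03,-0.03],[0.058,0.0139,-0.03,-0.03]]'
python3 - <<'E'
from m import *
s=pose();im,P=cloud('wrist');np.savez('/tmp/w5',im=im,P=P);save('w5',im[120:280,220:420],4)
plate(P,im,s,-.054)
print(s['opening'],s['grasp_force'],s['wrist_force'])
E
```

```text
time_s: 7.2
ee_pos: [0.6082, 0.0015, 0.1927]
ee_rot: [3.102, 0.498, 0.001]
wrist_force: [-0.1, 0.5, -1.4]
opening: 0.068
grasp_force: 4.2
tcp [0.6082 0.0015 0.1927] yaw 18.26 tilt [ 5.e-04 -2.e-04 -1.e+00]
plate [ -0.    2.3 -54.6] [44.  41.9] 0.09 n [-0.0067 -0.0244  0.9997] std 0.00072 tips rel [   0.5    4.2 -130.6] tips world [0.6074 0.0057 0.0622]
0.06797450118707508 4.203423848957755 [-0.08674336  0.535394   -1.40380954]
```

View pics/w5.png

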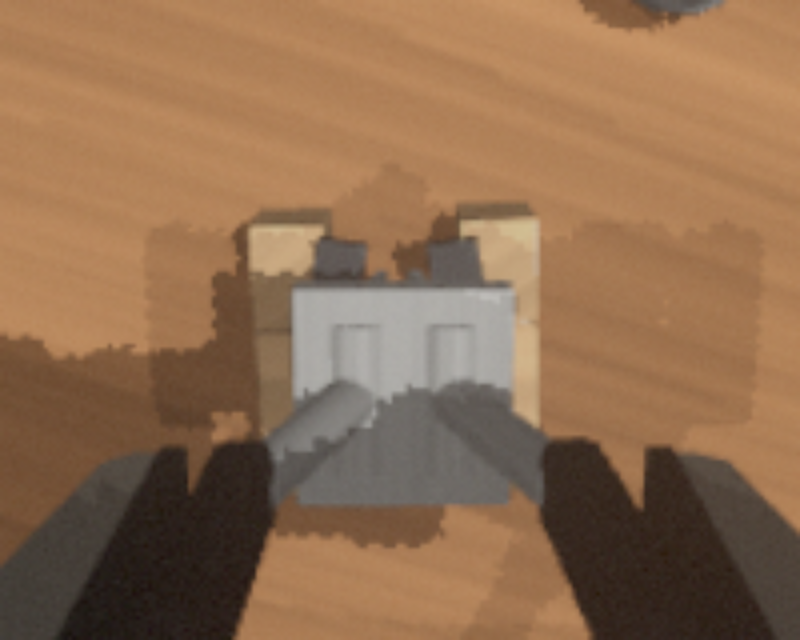

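The tips show as notches at about (375,275) and (415,275), between the lugs (gap from 367 to 430). That is roughly centred, but I'll check it numerically along image rows.

```bash
python3 - <<'E'
from m import *
d=np.load('/tmp/w5.npz');g=d['im'].astype(int);P=d['P']
s=pose();Q=None
Rm=R.from_rotvec(s['ee_rot']).as_matrix();y=np.arctan2(Rm[1,0],Rm[0,0]);Rz=R.from_euler('z',y).as_matrix();Q=(P-s['ee_pos'])@Rz
for v in(182,184,186,188,189,190):
    print(v,'sat',' '.join(str(x) for x in (g[v,294:346].max(-1)-g[v,294:346].min(-1))))
    if v>=182:print('   z',' '.join('%d'%x for x in P[v,294:346,2]*1e3))
for v in(182,184,186,188):
    z=P[v,285:360,2];m=(z>.031)&(z<.04);c=np.where(m)[0]+285;yy=Q[v,c,1]*1e3;L=yy[yy>4];r=yy[yy<4]
    print(v,'lugL',L.min().round(1),L.max().round(1),'lugR',r.min().round(1),r.max().round(1))
m=(P[...,2]>.05)&(P[...,2]<.09)&(abs(Q[...,0])<.03)&(abs(Q[...,1])<.03)
q=Q[m]*1e3;print(len(q),q.min(0),q.max(0),np.argwhere(m)[:5]);print(q[:12].round(1))
E
```

```text
tcp [0.6083 0.0015 0.1929] yaw 18.26 tilt [ 8.e-04 -2.e-04 -1.e+00]
182 sat 72 71 72 71 56 19 12 11 11 12 12 11 9 11 13 11 12 30 73 77 77 80 77 76 71 58 53 51 50 55 53 53 37 19 12 12 13 12 11 11 13 12 12 11 15 34 70 72 72 72 72 73
   z 31 28 29 29 34 34 34 34 35 35 33 34 35 35 35 35 35 34 -2 0 0 0 0 -1 0 0 -2 0 -1 -1 0 -1 35 34 35 35 34 34 35 36 36 35 34 35 36 35 29 29 29 29 29 29
184 sat 71 70 71 71 51 14 11 11 11 11 11 13 12 11 10 9 11 39 82 81 81 79 80 76 51 54 53 52 53 50 52 50 43 25 11 10 14 12 11 13 11 11 10 9 9 29 70 71 72 71 72 72
   z 29 28 30 29 34 34 34 34 35 35 34 35 34 34 34 34 34 34 -2 0 0 -1 -1 -2 -1 -2 -2 -3 -1 0 0 0 36 35 34 35 35 34 34 35 36 36 35 34 34 33 29 28 29 28 29 27
186 sat 70 70 70 65 35 11 10 12 10 12 11 11 11 8 12 10 16 51 82 80 81 80 81 81 80 63 50 51 51 50 52 53 45 27 11 9 12 13 13 10 12 11 12 12 13 19 52 70 70 71 70 69
   z 27 29 29 28 33 35 33 34 34 35 34 35 34 35 34 33 34 35 -1 0 0 -1 -1 -2 -1 -2 -1 0 0 -1 -1 -1 -2 -2 35 34 34 34 35 35 34 34 34 35 33 34 28 29 28 28 29 30
188 sat 68 64 50 45 26 15 18 12 12 13 13 19 17 18 11 15 26 54 72 54 22 11 38 68 
[... 808 characters left out ...]
 132 132 132 132 132 132 132 133 131 132 133 132 131 132 132 133 131 133 131 131 133 132 132 132 132 131 131 132 131 131 132
182 lugL 13.3 32.1 lugR -16.8 -2.8
184 lugL 13.4 27.4 lugR -31.3 -2.8
186 lugL 13.3 27.5 lugR -16.9 -5.0
188 lugL 14.5 33.3 lugR -18.0 -5.0
14 [   5.16688632   -1.57756066 -138.16473082] [   7.06204493   10.27062224 -128.42525822] [[188 314]
 [188 315]
 [188 316]
 [188 322]
 [188 323]]
[[   6.7    9.4 -134.8]
 [   6.7    8.4 -134.7]
 [   6.6    7.4 -135.1]
 [   5.9    1.4 -138.2]
 [   6.3    0.4 -136.6]
 [   6.4   -0.6 -135.8]
 [   6.8   10.3 -129.4]
 [   7.1    9.3 -128.4]
 [   6.3    8.4 -131.7]
 [   6.4    7.3 -131.2]
 [   5.2    1.4 -136.9]
 [   6.7    0.4 -130.2]]
```

```bash
python3 -m crank '[[-0.0002,0.0006,-0.005,0],[-0.0002,0.0006,-0.01,0],[-0.0002,0.0006,-0.015,0],[-0.0002,0.0006,-0.018,0],[-0.0002,0.0006,-0.021,0],[-0.0002,0.0006,-0.023,0],[-0.0002,0.0006,-0.023,0],[-0.0002,0.0006,-0.023,0]]'
```

```text
time_s: 8.05
ee_pos: [0.608, 0.0022, 0.1695]
ee_rot: [3.102, 0.499, 0.0]
wrist_force: [-0.3, -1.4, -2.0]
opening: 0.0677
grasp_force: 4.2
```

```bash
python3 -m crank '[[0,0,-0.002,0],[0,0,-0.004,0],[0,0,-0.006,0],[0,0,-0.007,0],[0,0,-0.007,0],[0,0,-0.007,0]]'
python3 - <<'E'
from m import *
s=pose();im,P=cloud('wrist');np.savez('/tmp/w6',im=im,P=P)
Q,Rz=plate(P,im,s,-.054);print(s['wrist_force'])
for n in('scene',):
    im,P=cloud(n);save('s6',im[180:260,280:380],7)
E
```

```text
time_s: 8.65
ee_pos: [0.608, 0.0022, 0.1624]
ee_rot: [-3.102, -0.499, 0.0]
wrist_force: [-0.6, -0.3, -1.9]
opening: 0.0681
grasp_force: 4.2
tcp [0.608  0.0022 0.1624] yaw 18.26 tilt [-0.  0. -1.]
plate [  0.1   2.5 -54.6] [42.1 43.8] 89.64 n [-0.0058 -0.0251  0.9997] std 0.00074 tips rel [   0.6    4.4 -130.6] tips world [0.6071 0.0066 0.0318]
[-0.57697236 -0.30160464 -1.90176882]
```

View pics/s6.png

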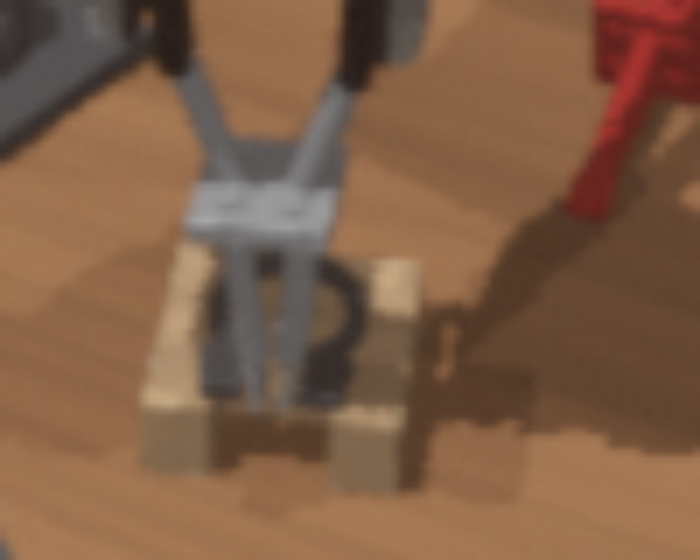

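The tips are in the gap with no contact force. Next I squeeze.

```bash
python3 -m crank '[[0,0,0,0],[0,0,0,0],[0,0,0,0],[0,0,0,0],[0,0,0,0]]' 0.62 40; python3 -m crank '[[0,0,0,0],[0,0,0,0],[0,0,0,0],[0,0,0,0],[0,0,0,0],[0,0,0,0]]' 0.52 40;python3 -m crank '[[0,0,0,0],[0,0,0,0],[0,0,0,0],[0,0,0,0],[0,0,0,0],[0,0,0,0],[0,0,0,0],[0,0,0,0]]' 0.4 40
python3 - <<'E'
from m import *
s=pose();im,P=cloud('wrist');np.savez('/tmp/w7',im=im,P=P)
Q,Rz=plate(P,im,s,-.054);print(s['wrist_force'])
im,P=cloud('scene');save('s7',im[180:260,280:380],7)
E
```

```text
time_s: 9.25
ee_pos: [0.6084, 0.0023, 0.1632]
ee_rot: [3.102, 0.499, 0.002]
wrist_force: [-0.5, 1.6, 5.1]
opening: 0.057
grasp_force: 13.2
time_s: 9.85
ee_pos: [0.6088, 0.002, 0.1637]
ee_rot: [3.101, 0.498, 0.004]
wrist_force: [0.8, 0.5, 5.9]
opening: 0.0482
grasp_force: 21.0
time_s: 10.65
ee_pos: [0.6088, 0.0022, 0.1638]
ee_rot: [3.101, 0.499, 0.004]
wrist_force: [-0.9, 0.2, 6.3]
opening: 0.0436
grasp_force: 40.2
tcp [0.6088 0.0022 0.1638] yaw 18.27 tilt [ 2.4e-03 -2.0e-04 -1.0e+00]
plate [ -0.1   2.1 -57.3] [42.4 43.7] 89.43 n [-0.0065 -0.0295  0.9995] std 0.00072 tips rel [   0.4    4.3 -133.2] tips world [0.6079 0.0064 0.0305]
[-0.92741279  0.1750943   6.26156935]
```

View pics/s7.png

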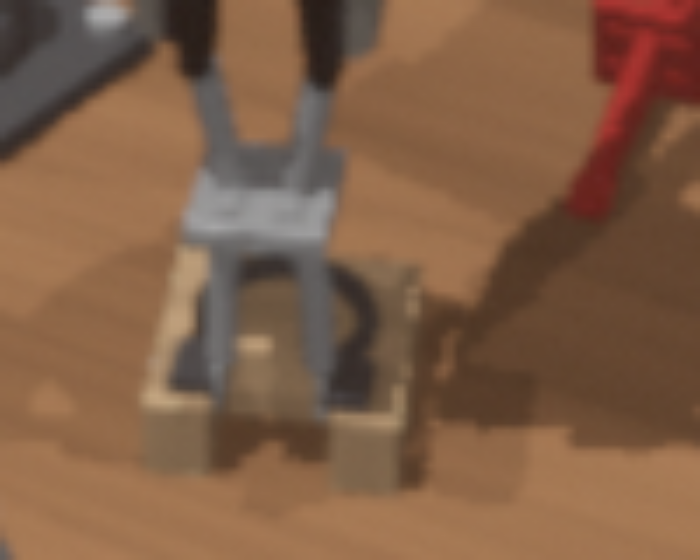

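The handles are at the stop (43.6 mm, 40 N) and the ring is spread on both blades. Next I'll lift slowly.

```bash
python3 -m crank '[[0,0,0.001,0],[0,0,0.003,0],[0,0,0.006,0],[0,0,0.01,0],[0,0,0.016,0],[0,0,0.024,0],[0,0,0.034,0],[0,0,0.046,0],[0,0,0.06,0],[0,0,0.074,0],[0,0,0.088,0],[0,0,0.1,0]]' 0.4 50; python3 -m crank '[[0,0,0.008,0],[0,0,0.01,0],[0,0,0.01,0],[0,0,0.01,0]]'
python3 - <<'E'
from m import *
s=pose();im,P=cloud('wrist');np.savez('/tmp/w8',im=im,P=P)
Q,Rz=plate(P,im,s,-.057)
im,P=cloud('scene');save('s8',im[130:260,260:420],5);np.savez('/tmp/s8',im=im,P=P)
E
```

```text
time_s: 11.95
ee_pos: [0.6083, 0.0022, 0.2642]
ee_rot: [3.101, 0.499, 0.002]
wrist_force: [-0.4, -0.1, -2.3]
opening: 0.0427
grasp_force: 49.6
time_s: 12.35
ee_pos: [0.6076, 0.0023, 0.2715]
ee_rot: [-3.101, -0.499, 0.002]
wrist_force: [-0.5, -0.6, -2.8]
opening: 0.0428
grasp_force: 49.6
tcp [0.6076 0.0023 0.2715] yaw 18.26 tilt [-1.5e-03  3.0e-04 -1.0e+00]
plate [ -0.3   1.8 -57.4] [44.  42.5] 0.06 n [-0.0051 -0.0305  0.9995] std 0.0007 tips rel [ 1.000e-01  4.100e+00 -1.334e+02] tips world [0.6063 0.0063 0.1382]
```

View pics/s8.png

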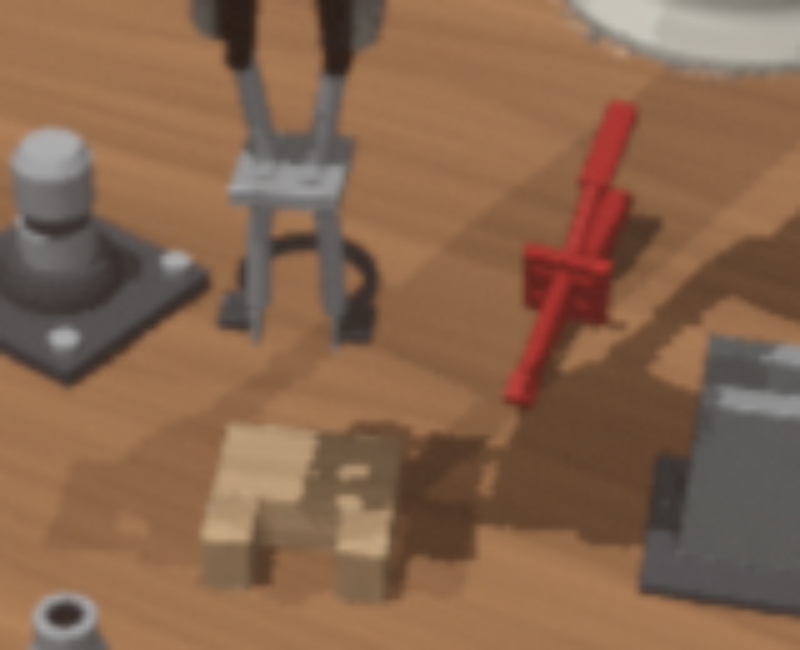

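The ring is held on the tips, level and clear of the block. I'll carry it above the stub.

```bash
python3 -m crank '[[-0.003,-0.006,0,0],[-0.01,-0.02,0,0],[-0.02,-0.04,0,0],[-0.032,-0.063,0,0],[-0.045,-0.087,0,0],[-0.058,-0.112,0,0],[-0.07,-0.136,0,0],[-0.081,-0.157,0,0],[-0.089,-0.173,0,0],[-0.095,-0.185,0,0],[-0.098,-0.191,0,0],[-0.098,-0.191,0,0]]'; python3 -m crank '[[0,0,-0.005,0],[0,0,-0.01,0],[0,0,-0.01,0],[0,0,-0.01,0],[0,0,-0.01,0]]'
cat > r.py <<'E'
from m import *
from scipy.optimize import least_squares
def ringfit(tipz=None):
    s=pose();im,P=cloud('wrist');Q,Rz=plate(P,im,s,-.057)
    Rm=R.from_rotvec(s['ee_rot']).as_matrix();y=np.arctan2(Rm[1,0],Rm[0,0])
    t=s['ee_pos']+Rz@[0,.004,-.1334];zr=t[2]
    g=t-.030*Rz[:,0]
    for n in('top','scene'):
        im,P=cloud(n);np.savez('/tmp/r_'+n,im=im,P=P)
        L=(P-g)@Rz
        m=(abs(L[...,2])<.014)&(np.hypot(L[...,0],L[...,1])<.036)&(L[...,0]<.012)&(np.hypot(L[...,0],L[...,1])>.0165)
        q=L[m]*1e3
        f=least_squares(lambda p:np.hypot(q[:,0]-p[0],q[:,1]-p[1])-25.7,[0,0],loss='soft_l1')
        A=np.c_[q[:,:2],np.ones(len(q))];k=least_squares(lambda p:A@p-q[:,2],[0,0,0],loss='soft_l1').x
        print(n,len(q),'ring c (tool frame, rel to nominal, mm)',f.x.round(2),'slopes',k[:2].round(3),'top z rel tips',(k@[0,0,1]).round(1),'res',np.std(f.fun).round(2),'world',((Rz@[*f.x,0])/1e3+g).round(4),'r',np.percentile(np.hypot(q[:,0]-f.x[0],q[:,1]-f.x[1]),[2,50,98]).round(1))
        m=(np.hypot(P[...,0]-.4795,P[...,1]+.193)<.022)&(P[...,2]>.089)&(P[...,2]<.097);st=P[m]
        if len(st)>20:
            c,r=cv2.minEnclosingCircle((st[:,:2]*1e3).astype(np.float32));print('  stub top',len(st),np.round(c,1),round(r,1),np.median(st[:,2]).round(4))
    return s
E
python3 -c "from r import *;ringfit()"
python3 - <<'E'
from h import *
t=np.load('/tmp/r_top.npz')['im'];s=np.load('/tmp/r_scene.npz')['im']
a=cv2.resize(t[200:310,370:500],None,fx=3,fy=3);b=cv2.resize(s[110:220,210:340],None,fx=3,fy=3)
save('both9',np.hstack([a,b]))
E
```

```text
time_s: 13.65
ee_pos: [0.5095, -0.1895, 0.2724]
ee_rot: [3.102, 0.497, -0.0]
wrist_force: [0.0, -0.1, -2.3]
opening: 0.0425
grasp_force: 49.6
time_s: 14.15
ee_pos: [0.5101, -0.1885, 0.2625]
ee_rot: [3.102, 0.499, 0.0]
wrist_force: [0.2, -0.5, -2.5]
opening: 0.0431
grasp_force: 49.6
tcp [ 0.5101 -0.1885  0.2625] yaw 18.3 tilt [ 1.e-04 -0.e+00 -1.e+00]
plate [ -0.1   2.  -57.4] [42.5 44. ] 89.45 n [-0.0091 -0.0313  0.9995] std 0.00069 tips rel [   0.6    4.4 -133.3] tips world [ 0.5094 -0.1842  0.1291]
top 23 ring c (tool frame, rel to nominal, mm) [4.51 8.27] slopes [-0.089 -0.089] top z rel tips 5.5 res 1.61 world [ 0.4821 -0.1849  0.1291] r [23.2 25.5 29. ]
scene 71 ring c (tool frame, rel to nominal, mm) [2.67 3.61] slopes [-0.01   0.015] top z rel tips 4.9 res 2.41 world [ 0.4818 -0.1899  0.1291] r [22.6 26.  30.8]
  stub top 86 [ 481.4 -190.8] 16.6 0.0927
```

View pics/both9.png

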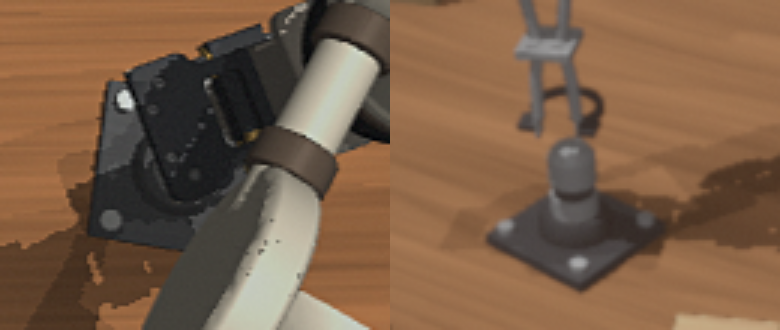

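The left crop shows that the arm hides the stub in the top view. The right crop shows the ring (565,112) hovering over the stub (572,150) in the scene view. I'll back off 80 mm so the wrist camera can see the stub directly.

```bash
python3 -m crank '[[-0.005,-0.002,0,0],[-0.015,-0.005,0,0],[-0.03,-0.01,0,0],[-0.045,-0.015,0,0],[-0.06,-0.02,0,0],[-0.07,-0.023,0,0],[-0.076,-0.025,0,0],[-0.076,-0.025,0,0],[-0.076,-0.025,0,0],[-0.076,-0.025,0,0]]'
cat > st.py <<'E'
from r import *
s=pose();im,P=cloud('wrist');np.savez('/tmp/w10',im=im,P=P);plate(P,im,s,-.057)
def stub(P,tag):
    c0=np.array([.4797,-.193])
    d=np.hypot(P[...,0]-c0[0],P[...,1]-c0[1])
    t=P[(d<.018)&(P[...,2]>.0895)&(P[...,2]<.097)];rect(t,tag+' top')
    if len(t)>20:c,r=cv2.minEnclosingCircle((t[:,:2]*1e3).astype(np.float32));print('   enc',np.round(c,1),round(r,1))
    for z0,z1,r0 in((.058,.084,20),(.018,.029,27)):
        q=P[(d<.04)&(P[...,2]>z0)&(P[...,2]<z1)][:,:2]*1e3
        if len(q)>20:
            f=least_squares(lambda p:np.hypot(q[:,0]-p[0],q[:,1]-p[1])-r0,c0*1e3,loss='soft_l1');print('  cyl',r0,len(q),f.x.round(1),np.std(f.fun).round(2))
    m=(d<.085)&(P[...,2]>.006)&(P[...,2]<.016);rect(P[m],tag+' plate')
stub(P,'w now')
for f in('w1','w4','top','scene'):stub(np.load(f'/tmp/{f}.npz')['P'],f)
E
python3 st.py
```

```text
time_s: 15.3
ee_pos: [0.4343, -0.2136, 0.2624]
ee_rot: [-3.102, -0.499, -0.0]
wrist_force: [-0.3, -0.6, -1.9]
opening: 0.0428
grasp_force: 49.6
tcp [ 0.4343 -0.2136  0.2624] yaw 18.29 tilt [ 2.e-04  1.e-04 -1.e+00]
plate [ -0.    1.9 -57.4] [42.5 44.2] 89.62 n [-0.0058 -0.0295  0.9995] std 0.00067 tips rel [   0.4    4.1 -133.3] tips world [ 0.4334 -0.2096  0.1291]
w now top 654 [ 480.3 -194.5] [32.3 30.8] 18.5 med [ 0.4805 -0.1949  0.0918]
   enc [ 480.3 -195. ] 16.3
  cyl 20 33 [ 480.3 -195.1] 0.65
  cyl 27 604 [ 479.8 -195.2] 2.67
w now plate 4241 [ 480.2 -195.1] [111.5 111.7] 79.3 med [ 0.4837 -0.1937  0.011 ]
w1 top 197 [ 481.7 -193.6] [30.7 30.8] 48.9 med [ 0.4809 -0.1925  0.0921]
   enc [ 480.6 -192.9] 16.9
  cyl 20 203 [ 480.4 -195.1] 0.81
  cyl 27 287 [ 481.4 -192.3] 3.27
w1 plate 1544 [ 480.8 -194.6] [112.  111.5] 79.6 med [ 0.4898 -0.1717  0.0112]
w4 top 0
  cyl 20 42 [ 480.1 -194.8] 0.48
  cyl 27 215 [ 482.6 -193.9] 2.91
w4 plate 1383 [ 514.2 -200.5] [111.1  43. ] 79.2 med [ 0.5195 -0.1934  0.0111]
top top 218 [ 479.8 -193.9] [30.8 32.7] 88.0 med [ 0.4791 -0.1945  0.0924]
   enc [ 480.7 -194.4] 17.4
  cyl 20 61 [ 480.3 -195.4] 0.58
  cyl 27 211 [ 479.9 -193.3] 3.29
top plate 1830 [ 472.4 -196.1] [115.7 125.4] 79.6 med [ 0.4771 -0.1899  0.0117]
scene top 85 [ 478.8 -190.8] [31.6 28.6] 6.8 med [ 0.4829 -0.1909  0.0932]
   enc [ 480.2 -192.4] 17.2
  cyl 20 129 [ 478.1 -193.1] 1.45
  cyl 27 134 [ 481.9 -190.5] 2.95
scene plate 709 [ 479.6 -192.4] [111.5 112.9] 79.7 med [ 0.5036 -0.1731  0.0121]
```

```bash
cat > rb.py <<'E'
from r import *
import sys
def back(f,s=None,go=True):
    if s is None:s=pose()
    if go:
        im,P=cloud('wrist');np.savez('/tmp/'+f,im=im,P=P);plate(P,im,s,-.057)
    d=np.load(f'/tmp/{f}.npz');P=d['P']
    Rm=R.from_rotvec(s['ee_rot']).as_matrix();y=np.arctan2(Rm[1,0],Rm[0,0]);Rz=R.from_euler('z',y).as_matrix()
    Q=(P-s['ee_pos'])@Rz*1e3
    m=(Q[...,2]<-115)&(Q[...,2]>-142)&(Q[...,0]<20)&(Q[...,0]>-75)&(abs(Q[...,1])<50)
    q=Q[m];rear=q[(q[:,0]<-45)&(abs(q[:,1]-4)<20)]
    print(len(q),'rear',len(rear))
    for y0 in range(-16,26,4):
        t=rear[(rear[:,1]>=y0)&(rear[:,1]<y0+4)]
        if len(t):print(y0,len(t),'x',t[:,0].min().round(1),t[:,0].max().round(1),'z',np.median(t[:,2]).round(1))
    o=q[q[:,0]>-45]
    for x0 in range(-45,20,5):
        t=o[(o[:,0]>=x0)&(o[:,0]<x0+5)]
        for sg in(1,-1):
            u=t[(t[:,1]-4)*sg>15]
            if len(u):print('side',sg,x0,len(u),'y',u[:,1].min().round(1),u[:,1].max().round(1),'z',np.median(u[:,2]).round(1))
E
python3 -c "
from rb import *
back('w10',go=False)"
```

```text
tcp [ 0.4343 -0.2136  0.2624] yaw 18.29 tilt [ 1.e-04  1.e-04 -1.e+00]
382 rear 90
-12 4 x -54.4 -52.3 z -128.1
-8 12 x -55.0 -52.0 z -128.4
-4 16 x -56.6 -52.5 z -128.9
0 16 x -56.3 -52.3 z -129.1
4 16 x -55.8 -52.4 z -128.2
8 16 x -56.0 -52.3 z -128.9
12 6 x -53.7 -52.5 z -128.5
16 4 x -54.3 -52.5 z -129.2
side 1 -35 14 y 30.0 33.2 z -128.5
side 1 -30 19 y 29.8 33.2 z -128.9
side 1 -25 16 y 29.7 32.9 z -128.7
side 1 -20 13 y 29.6 31.9 z -129.0
side 1 -15 2 y 29.5 30.6 z -128.5
side 1 -10 35 y 29.3 35.5 z -128.8
side -1 -10 10 y -26.7 -25.5 z -128.8
side 1 -5 26 y 29.3 35.3 z -128.6
side -1 -5 6 y -26.5 -25.5 z -128.5
side 1 0 19 y 31.1 34.2 z -128.9
side -1 0 6 y -26.5 -26.3 z -128.6
side 1 5 65 y 19.6 34.1 z -129.4
side -1 5 55 y -26.4 -11.7 z -129.7
```

The ring hole centre is at (-27.7, 4.3) mm in the tool frame and the stub axis at (0.4803, -0.1950). Next I'll move so they line up.

```bash
python3 -m crank '[[0.005,0.002,0,0],[0.015,0.005,0,0],[0.03,0.01,0,0],[0.045,0.014,0,0],[0.06,0.019,0,0],[0.068,0.0215,0,0],[0.0736,0.0233,0,0],[0.0736,0.0233,-0.005,0],[0.0736,0.0233,-0.01,0],[0.0736,0.0233,-0.015,0],[0.0736,0.0233,-0.015,0],[0.0736,0.0233,-0.015,0]]'
python3 -c "
from rb import *
back('w11')" | head -12
```

```text
time_s: 16.55
ee_pos: [0.5072, -0.1905, 0.2472]
ee_rot: [-3.102, -0.498, 0.001]
wrist_force: [-0.7, -0.2, -2.6]
opening: 0.0427
grasp_force: 49.6
tcp [ 0.5072 -0.1905  0.2472] yaw 18.24 tilt [-4.e-04  2.e-04 -1.e+00]
plate [ -0.1   2.  -57.4] [42.5 44.1] 89.36 n [-0.0048 -0.0291  0.9996] std 0.00067 tips rel [   0.3    4.2 -133.4] tips world [ 0.5062 -0.1864  0.1138]
384 rear 91
-12 4 x -54.8 -52.9 z -129.2
-8 12 x -55.1 -52.4 z -128.7
-4 16 x -56.3 -52.4 z -128.7
0 16 x -56.4 -52.5 z -128.8
4 17 x -56.6 -52.1 z -128.7
8 15 x -56.4 -52.2 z -129.1
12 7 x -56.6 -52.2 z -128.4
16 4 x -53.9 -52.6 z -128.9
side 1 -35 14 y 30.0 33.2 z -128.6
```

```bash
python3 -m crank '[[0.0004,0.0001,-0.004,0],[0.0004,0.0001,-0.008,0],[0.0004,0.0001,-0.012,0],[0.0004,0.0001,-0.016,0],[0.0004,0.0001,-0.019,0],[0.0004,0.0001,-0.022,0],[0.0004,0.0001,-0.025,0],[0.0004,0.0001,-0.028,0],[0.0004,0.0001,-0.031,0],[0.0004,0.0001,-0.034,0],[0.0004,0.0001,-0.034,0],[0.0004,0.0001,-0.034,0]]'
python3 -c "
from rb import *
s=robot.sense();print(s['wrist_force'],s['torque'])
back('w12')" | head -12
```

```text
time_s: 17.8
ee_pos: [0.508, -0.1903, 0.2134]
ee_rot: [-3.102, -0.499, 0.0]
wrist_force: [0.9, 0.1, -3.0]
opening: 0.0428
grasp_force: 49.6
[ 0.92074197  0.06914508 -3.04762719] [-0.00999687  0.02430829 -0.00985744]
tcp [ 0.508  -0.1903  0.2134] yaw 18.27 tilt [-0.e+00  1.e-04 -1.e+00]
plate [  0.    2.  -57.4] [42.5 44. ] 89.36 n [-0.0099 -0.0296  0.9995] std 0.00065 tips rel [   0.8    4.3 -133.4] tips world [ 0.5074 -0.186   0.08  ]
387 rear 91
-12 4 x -55.1 -52.5 z -128.7
-8 12 x -55.3 -52.5 z -128.8
-4 16 x -56.1 -52.7 z -128.8
0 16 x -56.0 -52.4 z -128.5
4 17 x -57.6 -52.4 z -128.6
8 16 x -56.1 -52.2 z -128.5
12 6 x -53.8 -52.5 z -128.7
16 4 x -53.7 -52.3 z -128.3
```

No contact, and the ring is past the taper. I'll continue to the groove.

```bash
python3 -m crank '[[0,0,-0.003,0],[0,0,-0.006,0],[0,0,-0.009,0],[0,0,-0.012,0],[0,0,-0.015,0],[0,0,-0.018,0],[0,0,-0.021,0],[0,0,-0.024,0],[0,0,-0.026,0],[0,0,-0.0277,0],[0,0,-0.0277,0],[0,0,-0.0277,0]]'
python3 -c "
from rb import *
s=robot.sense();print(s['wrist_force'],s['torque'])
back('w13')
im,P=cloud('wrist')
Rz=R.from_euler('z',np.radians(18.27)).as_matrix()
a=np.array([.4803,-.195,.055]);Q=(P-a)@Rz*1e3
z=Q[...,2];m=(z>-8)&(z<10)&(np.hypot(Q[...,0],Q[...,1])<45)
q=Q[m];r=q[(q[:,0]<-15)|((abs(q[:,0])<12)&(q[:,1]>20))]
f=least_squares(lambda p:np.hypot(r[:,0]-p[0],r[:,1]-p[1])-27.5,[0,0],loss='soft_l1');print('ring rel axis',f.x,len(r),'ring top z rel groove',np.median(r[:,2]))
"
```

```text
time_s: 19.05
ee_pos: [0.508, -0.1904, 0.1857]
ee_rot: [3.102, 0.499, 0.0]
wrist_force: [-0.4, 0.2, -2.3]
opening: 0.0427
grasp_force: 49.6
[-0.42110017  0.18351903 -2.27080841] [ 0.04782246 -0.00633211 -0.06132705]
tcp [ 0.508  -0.1904  0.1857] yaw 18.26 tilt [ 1.e-04 -0.e+00 -1.e+00]
plate [ -0.    2.  -57.4] [42.5 44. ] 89.48 n [-0.0065 -0.0296  0.9995] std 0.00067 tips rel [   0.5    4.2 -133.4] tips world [ 0.5071 -0.1862  0.0523]
295 rear 0
side 1 -35 14 y 30.0 33.2 z -128.8
side 1 -30 20 y 29.8 33.2 z -128.7
side 1 -25 15 y 29.7 33.0 z -129.1
side 1 -20 13 y 29.5 31.8 z -128.8
side 1 -15 2 y 29.6 30.5 z -128.7
side 1 -10 34 y 29.3 35.6 z -128.7
side -1 -10 9 y -26.7 -25.5 z -128.6
side 1 -5 26 y 29.3 35.4 z -129.0
side -1 -5 10 y -26.5 -25.4 z -128.4
side 1 0 19 y 31.1 35.2 z -128.7
side -1 0 6 y -26.4 -25.3 z -129.0
side 1 5 66 y 19.5 34.1 z -129.3
side -1 5 50 y -26.4 -11.6 z -129.4
side 1 10 1 y 32.0 32.0 z -129.0
side -1 10 4 y -23.2 -14.3 z -128.5
ring rel axis [ 1.08084679 -0.16381507] 59 ring top z rel groove 2.2611922627320737
```

```bash
python3 -c "
from bench import robot,job
s=robot.sense();print(s['wrist_force'],s['opening'],s['grasp_force']);print(job.hand_in())"
```

```text
[ 0.3956978  -0.90715716 -1.47829054] 0.04229689625999106 49.59454760828521
the job is handed in; nothing more can be done
None
```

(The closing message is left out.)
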